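# Hook a small parts tray onto slotted uprights and press it down until it locks

## Robot

A 7-joint arm with a two-finger parallel gripper is mounted at the origin on a cart in front of the work surface, level with it; the furniture and walls round the work are solid. World frame = base frame: x ahead of the robot, y to its left, z up, the work surface at z = 0. Lengths are in m, angles in rad, forces in N, time in s.
With the tool pointing down it reaches from about 0.425 to 0.925 m from the base axis. Payload 6.8 kg.
Tool frame: the origin (TCP) lies midway between the tips of the shut fingers; the grasp point (between the pads) lies 19 mm behind it; z points along the fingers, y is the line along which they close (so a half turn about z gives the same grasp; the last joint's range is limited). The gripper opens to 85 mm and grips with 20 to 120 N. Pads are 22 mm wide; open, the fingers measure 114 mm over their backs; the gripper's body (76 mm by 85 mm) begins 54 mm behind the grasp point. The pads swing forward as they close: fully open they stand 13 mm farther back than shut.
Start: joints at [-1.411, 0.477, 0.022, 1.555, -0.011, 1.109, -0.083], TCP at [0.179, 0.651, 0.231] pointing down, gripper open.
Joint ranges: [-2.96, 2.96], [-0.34, 2.1], [-1.41, 1.46], [0.24, 2.44], [-1.37, 4.51], [0.17, 1.92], [-2.96, 2.96]. Speed limits (rad/s): [2.39, 2.39, 3.14, 3.14, 3.14, 3.14, 3.14].

## Interface

Orientations are given as a rotation vector (axis times angle).
In Python, from bench import r gives the robot as it stands. The module is installed in compiled form; this text tells all that it offers.
- The arm moves only by the tool apply_moves, never from a script. Its argument "rows" is a list of rows, each a list of 6 numbers: the shift along the tool's x, y, z scaled (see below), then the turn, a rotation vector about the tool's x, y, z scaled (see below). A call has 1 to 5 rows; each row is the pose to reach, as a shift and turn from the pose commanded when the call began, along the tool's axes at that moment; what a row does not reach only later rows make up. The controller multiplies each number of a shift by 0.25 m and each number of a turn by 90 degrees. A row lasts 1/8 s, in which the tool goes at most 62.5 mm and 10.7 degrees, less where a joint would pass 70% of its speed; a pose out of reach is approached as far as the arm can. A call with a number of a shift or a turn outside -1 to 1 is refused whole. A call with a gripper value outside its range is refused whole. "claw" is the opening, from 0 (shut) to 1 (fully open), set as the call begins (left out, the last holds). The fingers move at their own pace and stop on an object; "newtons" is the grip in N (left out, the last holds). Time passes only in rows, so rows that repeat a pose let the fingers close. It gives the time, the measured TCP pose, the force, the opening and the grip force at its end, in the units of the state.
- r.get_obs(): the state, without advancing time (a new reading comes with each control period).
- r.grab_frame(name): name is "scene" or "top" or "wrist"; returns a dict with "pixels" (400x640x3 uint8, red, green, blue), "intrinsics" (3x3 intrinsics, pixels), "eye" and "attitude" of the camera in the world. Camera axes: x right, y up, looking along -z (the intrinsics and any distortion apply to the point x, -y, -z); pixel columns grow to the right and rows downward; lengths in m; the calibration is good to about 2 mm. The wrist camera is an equidistant fisheye: a pixel r from the principal point sees the ray r / f radians off the axis. A picture is of the moment at which its call begins. There is no depth.
- r.hand_in(): hands the job in; it is judged then, once.
Trained networks look in a picture, given as the dict that the camera call returned (one of the last four; its "shot" number tells which), for a name from the list of things; names that differ only in an ending like _2 or _b are one class to them, and where a whole thing is asked for, a point or a joint stands for the part that bears it (a point fixed in the world has none). Each returns a list of dicts, best first, with "conf" (0 to 1); they miss things now and then, are a little off and sometimes report something else, mostly with a low value. They report only what shows in the picture. A call takes as long as a camera call. They do not tell look-alikes from the thing itself.
- r.search_frame(picture, thing): "rect" ([left, top, width, height] in pixels, round what is visible of it).
- r.outline_of(picture, thing): "pixels" (400x640 bool, what is visible of it) and "rect" ([left, top, width, height] in pixels, round what is visible of it).
- r.landmark_of(picture, thing): "point" ([column, row] in pixels: a listed point, or the origin of a listed thing).
The state is a dict: "clock": time; "joints": joint angles; "qvel": joint speeds; "tau": joint torques, N m; "tcp_pos": TCP position; "orientation": TCP orientation; "contact_force": force on the tool from outside, world axes, zero at the start; "moment": the same for the moment, N m; "grip_width": finger opening in m; "gripper_force": force on a finger pad.
Only numpy, scipy, OpenCV 4.12 (cv2) and the standard library are available. Lean on these libraries where they do the work, as an engineer would, in place of code of your own. Each camera call takes 0.05 s, during which the arm holds its last target. There are 200 camera calls.

## Task

Hang the small grey parts tray on the bench stand: hook its two claws into the upper pair of slots in the uprights, then press it down until the spring latch snaps over it and it is locked fully home, and let go. The uprights are clamped at a height that must be felt or seen, not assumed; press gently and stop when it clicks, the stand must never be pushed with more than 40 N. Leave the tin, the tape and the circuit board where they are.

Things in the scene. Friction and masses are not known exactly. Their poses are not given: they have to be found in the camera images.
- tray_handle (a point): Handle of the loose grey steel tray (0.2-0.36 kg, stands upright on the bench): an upright divider plate 12 mm thick (y), 56 mm long (x). Point on its middle, 58 mm above the tray's underside, 12 mm below the plate's top. z up, x toward the tray's back. Tray 76 mm deep (x), 110 mm wide (y), floor 4 mm, rims 14 mm high; back plate 55 mm high, its rear face at x = +38 mm from this point.
- tray_claws (a point): Point midway between the tray's two claws (y = +40 and -40 mm), at the tips of their lips: 25 mm above the tray's underside, 45 mm behind the handle point (+x), same axes. Each claw is 7 mm wide with a rounded nose; its neck (40 to 48 mm above the underside) reaches 10.5 mm back from the rear face; its lip, 3.5 to 10.5 mm behind the rear face, hangs from the neck down to this height.
- tray_lug (a point): Centre of the steel lug in the middle of the tray's rear face: 30 mm wide, reaches 10 mm back from the face, 14 to 20 mm above the tray's underside. Same axes as the handle. It goes between the uprights and under the latch.
- stand: Stand screwed to the bench, rigid. Origin on the bench top below the middle of the uprights' front face; x points to the back (the tray comes from the -x side and moves along +x into the slots), z up. Steel foot 8 mm thick, 20 mm in front to 72 mm behind the origin, 170 mm wide. Two aluminium uprights 26 mm wide at y = +40 and -40 mm, front plate 3 mm thick (x = 0 to 3 mm), hollow behind.
- slot_nominal (a point): Fixed mark 95 mm over the stand's origin. S, the lower edge of the upper slots, lies up to 15 mm above or below it: the uprights' height is set by hand and not reported. Upper slots: 11 mm wide, S to S+31 mm. Lower slots (S-47 to S-16 mm) are not used. Uprights end at S+47 mm. Home (a hard stop): claw necks stand on S, tray underside at S-40 mm; to enter the slots it must be 16 to 22 mm higher.
- latch (a joint): Spring latch between the uprights, above the seat of the lug: metres pushed back, 0 = forward (rest), at most 0.009. Its nose has a ramp on top: the descending lug pushes it back about 5 mm (spring 2 N at rest, 4 N at 5 mm), then it snaps forward to 0 over the lug about 1 mm before home.
- button (a joint): Brass spring button under the lug: metres pressed down, 0 = up (rest), at most 0.008. The tray pushes it over its last 4 mm; it reads 0.003 to 0.004 when the tray is locked and presses it up against the latch with about 5 N. Pressing the tray home takes 5 to 15 N in all.
- paste_tin_mid (a point): Centre of the round red and white tin, 49 mm across, 20 mm high: bystander.
- green_tape_mid (a point): Centre of the roll of green tape, 72 mm across, 18 mm high: bystander.
- board_spare_mid (a point): Centre of the blue circuit board, 82 x 62 x 15 mm: bystander.
There are look-alikes about, which are no part of the job. Leave any orange look-alike of the part that bears tray_handle alone.

How it is judged:
On the way, in this order (a step that is already met when the one before it is completed fails the run):
1. the tray's claws are in the upper slots, its back within 4 mm of the uprights (x of tray_handle in the frame of stand above -0.042 m and z of tray_handle in the frame of stand between 0.104 and 0.155 m).
2. the tray is pressed home: button down and latch snapped forward over the lug (value of joint button above 0.0022 m and value of joint latch below 0.0015 m), for 0.1 s.
At the end, for the whole second after the job is handed in: Tray locked on the uprights: button down over 2.2 mm, latch within 1.5 mm of rest, handle point 34 to 44 mm in front of the uprights, within 6 mm of their middle, level and square within 0.1 rad; tin, tape and board within 30 mm of their start (all of step 2 and x of tray_handle in the frame of stand between -0.044 and -0.034 m and y of tray_handle in the frame of stand between -0.006 and 0.006 m and angle between the z axis of tray_handle and the z axis of stand, either way round below 0.1 rad and angle between the x axis of tray_handle and the x axis of stand, either way round below 0.1 rad and distance of each of paste_tin_mid, green_tape_mid, board_spare_mid from where it was at the start of the episode below 0.03 m); the robot touches nothing.
It fails at once if the stand, its uprights, latch or button is pushed with more than 40 N (contact force between stand and anything else above 40 N).
It fails at once if the tin, the tape or the circuit board is moved more than 30 mm (distance of any of paste_tin_mid, green_tape_mid, board_spare_mid from where it was at the start of the episode above 0.03 m).
It also fails if it takes over 56 s, if anything falls off the work surface, if the arm or the gripper's body presses on something with over 40 N, if the wrist force passes 120 N, or if a joint passes its speed limit or range.

## Working session

There is one attempt and no reset: what is moved stays moved. The work goes in short steps, Python scripts to look and compute and a tool call to move; the robot and the scene stay as the last step left them, time stands still between calls to the robot, and variables do not carry over. Pictures are saved under pics/ and viewed, at most 10 in all, crops included, and the job is handed in when it is done.

Besides the shell and the picture viewer there is one more tool, called as a command line: name --pt "numbers of a row" for each row, then --argument value for the rest. apply_moves: Moves the arm, as the interface text tells. Its arguments: {"type":"object","properties":{"rows":{"type":"array","items":{"type":"array","items":{"type":"number"}}},"claw":{"type":"number"},"newtons":{"type":"number"}},"required":["rows"]}

```bash
mkdir -p pics
cat > h.py <<'E'
import numpy as np,cv2
from scipy.spatial.transform import Rotation as R
from bench import r
def att(f):
    a=np.array(f["attitude"],float)
    return a if a.shape==(3,3) else R.from_rotvec(a).as_matrix() if a.size==3 else R.from_quat(a).as_matrix()
def ray(f,p,fish=False):
    K=np.array(f["intrinsics"]);x=(p[0]-K[0,2])/K[0,0];y=(p[1]-K[1,2])/K[1,1]
    if fish:
        t=np.hypot(x,y);s=np.sin(t)/max(t,1e-9);v=np.array([x*s,-y*s,-np.cos(t)])
    else: v=np.array([x,-y,-1.])
    v=att(f)@v;return np.array(f["eye"]),v/np.linalg.norm(v)
def proj(f,P,fish=False):
    K=np.array(f["intrinsics"]);c=att(f).T@(np.array(P)-f["eye"]);x,y,z=c[0],-c[1],-c[2]
    if fish:
        h=np.hypot(x,y);t=np.arctan2(h,z);u=np.array([x,y])/max(h,1e-9)*t
    else:u=np.array([x,y])/z
    return np.array([K[0,0]*u[0]+K[0,2],K[1,1]*u[1]+K[1,2]])
def onz(f,p,z,fish=False):
    o,v=ray(f,p,fish);return o+v*(z-o[2])/v[2]
def tri(rs):
    A=0;b=0
    for o,v in rs:
        M=np.eye(3)-np.outer(v,v);A=A+M;b=b+M@o
    return np.linalg.solve(A,b)
def save(f,n,box=None,s=1):
    im=f["pixels"][:,:,::-1]
    if box: im=im[box[1]:box[3],box[0]:box[2]]
    cv2.imwrite("pics/"+n,cv2.resize(im,None,fx=s,fy=s,interpolation=cv2.INTER_CUBIC))
E
python3 - <<'E'
from h import *
np.set_printoptions(precision=4,suppress=True)
for n in("scene","top","wrist"):
    f=r.grab_frame(n);save(f,n+"0.png")
    print(n,f["eye"],f["attitude"],f["intrinsics"],{k:v for k,v in f.items() if k not in("pixels","eye","attitude","intrinsics")})
    for t in("tray_handle","tray_claws","tray_lug","stand","slot_nominal","paste_tin_mid","green_tape_mid","board_spare_mid","latch"):
        print(t,[(np.round(d["point"],1),round(d["conf"],2)) for d in r.landmark_of(f,t)])
print(r.get_obs())
im=np.vstack([cv2.imread("pics/scene0.png"),cv2.imread("pics/top0.png")]);cv2.imwrite("pics/a.png",cv2.resize(im,None,fx=.75,fy=.75))
E
```

```text
scene [-0.0379  0.5303  0.4813] [ 0.5265 -1.2505 -2.0067] [[363.3941   0.     320.5553]
 [  0.     363.3941 193.1569]
 [  0.       0.       1.    ]] {'shot': 1}
tray_handle [(array([328.4, 231.1]), 0.87), (array([374.3, 202.9]), 0.69)]
tray_claws [(array([364.3, 204.4]), 0.95), (array([316.1, 250.2]), 0.91)]
tray_lug [(array([362. , 209.3]), 0.66), (array([317.8, 255.1]), 0.6)]
stand [(array([314.8, 202.4]), 0.92)]
slot_nominal [(array([316.4, 176.5]), 0.87)]
paste_tin_mid [(array([219.3, 269.7]), 0.83), (array([373. , 203.5]), 0.35)]
green_tape_mid [(array([384. , 192.8]), 0.64)]
board_spare_mid [(array([232.1, 304.8]), 0.65), (array([383.8, 193.1]), 0.3)]Traceback (most recent call last):
  File "<stdin>", line 7, in <module>
ValueError: it knows: board_spare_mid, green_tape_mid, paste_tin_mid, slot_nominal, stand, tray_claws, tray_handle, tray_lug
```

Run:
```python
from h import *
np.set_printoptions(precision=4,suppress=True)
for n in("top","wrist"):
    f=r.grab_frame(n);save(f,n+"0.png")
    print(n,f["eye"],f["attitude"],f["intrinsics"])
    for t in("tray_handle","tray_claws","tray_lug","stand","slot_nominal","paste_tin_mid","green_tape_mid","board_spare_mid"):
        print(t,[(np.round(d["point"],1),round(d["conf"],2)) for d in r.landmark_of(f,t)])
print(r.get_obs())
im=np.vstack([cv2.imread("pics/scene0.png"),cv2.imread("pics/top0.png")]);cv2.imwrite("pics/a.png",cv2.resize(im,None,fx=.75,fy=.75))
```

```text
top [0.4066 0.0256 1.2695] [ 0.0762 -0.0859 -1.5573] [[445.3068   0.     327.3533]
 [  0.     445.3068 194.0961]
 [  0.       0.       1.    ]]
tray_handle [(array([374.9, 220.7]), 0.89), (array([309.6, 229.6]), 0.6)]
tray_claws [(array([380.1, 203.3]), 0.96), (array([298.1, 230.8]), 0.79)]
tray_lug [(array([298.2, 231.6]), 0.94), (array([379.2, 206.5]), 0.93)]
stand [(array([358.1, 167. ]), 0.55)]
slot_nominal [(array([356.7, 162.5]), 0.91)]
paste_tin_mid [(array([234.8, 192.8]), 0.69)]
green_tape_mid [(array([423. , 191.6]), 0.54)]
board_spare_mid [(array([221.9, 230.4]), 0.56)]
wrist [0.1005 0.6724 0.3744] [-0.2727 -0.2084  1.2913] [[309.7069   0.     320.5424]
 [  0.     309.7069 198.6994]
 [  0.       0.       1.    ]]
tray_handle [(array([ 52.9, 373.3]), 0.95), (array([ 87.2, 368.3]), 0.66)]
tray_claws [(array([103.9, 357.8]), 0.77), (array([ 69.2, 379. ]), 0.57)]
tray_lug [(array([105.1, 355.5]), 0.69), (array([ 70.4, 375.5]), 0.68)]
stand []
slot_nominal []
paste_tin_mid [(array([186.5, 389.2]), 0.73)]
green_tape_mid [(array([ 52.2, 377.9]), 0.66)]
board_spare_mid [(array([178.1, 350.7]), 0.57)]
{'clock': 1.35, 'joints': array([-1.4111,  0.477 ,  0.0224,  1.5554, -0.0115,  1.1093, -0.0831]), 'qvel': array([-0.0004, -0.0001,  0.0014,  0.    ,  0.0008, -0.0009, -0.0016]), 'tau': array([ -0.    , -59.6324,   1.6065, -28.155 ,   0.0125,   0.0016,
        -0.    ]), 'tcp_pos': array([0.1786, 0.651 , 0.2313]), 'orientation': array([-0.4194, -3.1135, -0.    ]), 'contact_force': array([ 0.4006,  0.227 , -0.6142]), 'moment': array([-0.0399, -0.0022,  0.0047]), 'gripper_force': 0.0, 'grip_width': 0.08529423187055407}
```

View pics/a.png

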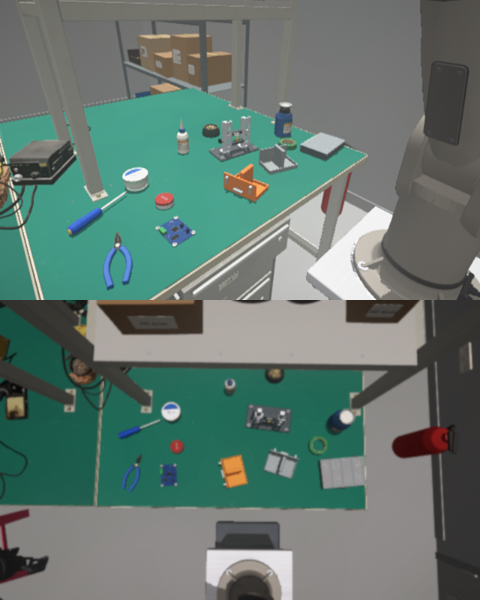

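Candidates for the tray (full-res pixels): grey tray with divider at scene (374,205) / top (375,217); orange look-alike at scene (325,243) / top (311,228); flat grey box at scene (430,193) / top (455,230). I choose the grey one with the divider and claws.

Run:
```python
from h import *
np.set_printoptions(precision=4,suppress=True)
s=r.grab_frame("scene");t=r.grab_frame("top")
P={}
for n,a,b in(("handle",(374.3,202.9),(374.9,220.7)),("claws",(364.3,204.4),(380.1,203.3)),("lug",(362,209.3),(379.2,206.5)),("slot",(316.4,176.5),(356.7,162.5)),("stand",(314.8,202.4),(358.1,167)),("orange",(328.4,231.1),(309.6,229.6)),):
    A=[ray(s,a),ray(t,b)];p=tri(A);print(n,p,proj(s,p)-a,proj(t,p)-b)
print("stand z0",onz(t,(358.1,167),0),onz(t,(356.7,162.5),.095))
a=[cv2.resize(f["pixels"][y:y+80,x:x+120,::-1],None,fx=6,fy=6,interpolation=cv2.INTER_CUBIC)[:, :] for f,x,y in((s,285,145),(t,320,140))]
im=np.vstack(a);im=cv2.resize(im,(450,600));
cv2.imwrite("pics/b.png",np.hstack([cv2.resize(x,(400,267)) for x in a]) if 0 else cv2.resize(np.vstack(a),(450,600)))
```

```text
handle [ 0.4604 -0.1126  0.0536] [-0.5311 -0.0346] [0.3032 0.379 ]
claws [ 0.5097 -0.1318  0.0221] [-1.0814 -0.081 ] [0.6548 0.7859]
lug [ 0.5056 -0.1273  0.0101] [0.9008 0.0607] [-0.5468 -0.6441]
slot [ 0.6162 -0.0586  0.0865] [0.1837 0.0183] [-0.1293 -0.1278]
stand [ 0.6211 -0.0652  0.0038] [1.8466 0.1639] [-1.276  -1.2507]
orange [0.4353 0.0662 0.0561] [0.1576 0.0144] [-0.086  -0.0914]
stand z0 [ 0.6181 -0.0692  0.    ] [ 0.6144 -0.0583  0.095 ]
```

View pics/b.png

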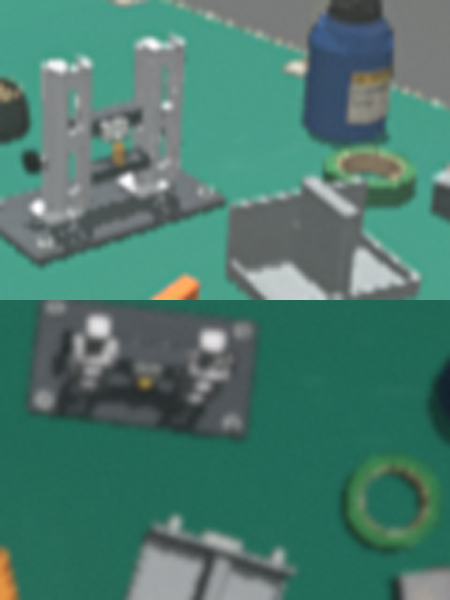

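```bash
cat >> h.py <<'E'
def go(P,o=None,R1=None):
    o=o or r.get_obs();M=R.from_rotvec(o["orientation"])
    s=M.inv().apply(np.array(P)-o["tcp_pos"])/.25
    return np.round(s,3), np.round((M.inv()*R1).as_rotvec()/(np.pi/2),3) if R1 is not None else None
E
python3 - <<'E'
from h import *
np.set_printoptions(precision=4,suppress=True)
s=r.grab_frame("scene");t=r.grab_frame("top")
print("post",onz(s,(127,255),0),onz(t,(195,145),0))
f=r.grab_frame("wrist");print("look",att(f)@[0,0,-1], att(f)@[0,1,0],R.from_rotvec(r.get_obs()["orientation"]).as_matrix())
for P in((.43,.45,.25),(.47,.2,.25),(.46,-.08,.25)): print(go(P))
E
```

```text
post [0.7073 0.4034 0.    ] [0.6765 0.4032 0.    ]
look [ 0.3031 -0.0829 -0.9494] [-0.9155  0.2511 -0.3142] [[-0.9644  0.2646 -0.    ]
 [ 0.2646  0.9644  0.    ]
 [ 0.      0.     -1.    ]]
(array([-1.182, -0.509, -0.075]), None)
(array([-1.601, -1.431, -0.075]), None)
(array([-1.859, -2.522, -0.075]), None)
```

apply_moves --pt "-0.94 -0.53 -0.08 0 0 0" --pt "-0.94 -0.53 -0.08 0 0 0" --pt "-0.94 -0.53 -0.08 0 0 0" --pt "-0.94 -0.53 -0.08 0 0 0" --pt "-0.94 -0.53 -0.08 0 0 0"

```text
clock: 2.22
tcp_pos: [0.3742, 0.4572, 0.252]
orientation: [0.43, 3.11, -0.0]
contact_force: [-0.5, 0.2, 0.3]
grip_width: 0.0852
gripper_force: 0.0
```

apply_moves --pt "-0.12 -0.99 0 0 0 0" --pt "-0.12 -0.99 0 0 0 0" --pt "-0.12 -0.99 0 0 0 0" --pt "-0.12 -0.99 0 0 0 0" --pt "-0.12 -0.99 0 0 0 0"

```text
clock: 2.85
tcp_pos: [0.3326, 0.2109, 0.2512]
orientation: [-0.426, -3.112, 0.0]
contact_force: [-0.3, 1.1, 1.0]
grip_width: 0.0852
gripper_force: 0.0
```

apply_moves --pt "-0.12 -0.99 0 0 0 0" --pt "-0.12 -0.99 0 0 0 0" --pt "-0.12 -0.99 0 0 0 0" --pt "-0.12 -0.99 0 0 0 0" --pt "-0.12 -0.99 0 0 0 0"

```text
clock: 3.48
tcp_pos: [0.2969, -0.0341, 0.2516]
orientation: [0.427, 3.112, 0.003]
contact_force: [0.7, 1.2, 0.2]
grip_width: 0.0849
gripper_force: 0.0
```

Run:
```python
from h import *
o=r.get_obs();print(o["clock"],o["tcp_pos"],o["orientation"],o["joints"])
f=r.grab_frame("wrist");save(f,"w1.png")
for t in("tray_handle","tray_claws","tray_lug","stand","slot_nominal"):
    print(t,[(np.round(d["point"],1),round(d["conf"],2)) for d in r.landmark_of(f,t)])
for n,p in dict(handle=[ .4604,-.1126,.0536],claws=[.5097,-.1318,.0221],slot=[.616,-.0585,.0865],stand=[.619,-.067,0]).items(): print(n,proj(f,p,1))
```

```text
3.475 [ 0.29687038 -0.03410679  0.25164138] [0.42716567 3.11153886 0.00312107] [-0.66232664 -0.3072985   0.45935145  2.3385451   0.15060949  1.08338574
  1.00541813]
tray_handle [(array([296.9, 309.6]), 0.92), (array([419.1, 257.5]), 0.9)]
tray_claws [(array([299.3, 319.5]), 0.87), (array([443.3, 232.9]), 0.68)]
tray_lug [(array([300.3, 313. ]), 0.68), (array([439.4, 230.2]), 0.63)]
stand [(array([351.5, 344.7]), 0.77), (array([548.1, 186.9]), 0.52), (array([299.8, 316.7]), 0.21)]
slot_nominal []
handle [297.04270091 300.94748409]
claws [296.26730807 315.44052335]
slot [361.01171834 379.80673305]
stand [351.62629498 344.41611863]
```

View pics/w1.png

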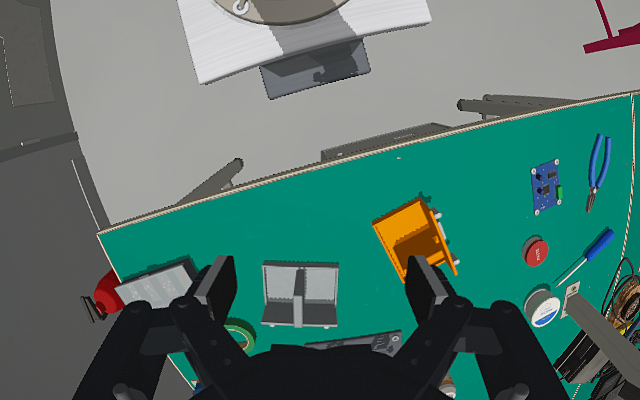

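Run:
```python
from h import *
s=r.grab_frame("scene");t=r.grab_frame("top")
for a,b in(((389,15),(557,87)),((389,0),(557,87))):
  A=[ray(s,a),ray(t,b)];p=tri(A);print(p,proj(s,p)-a,proj(t,p)-b)
for z in(.5,.7,.9):print(onz(t,(557,87),z),onz(t,(350,87),z))
f=r.grab_frame("wrist")
for d in r.landmark_of(f,"tray_handle")[:1]:
  for z in (.058,):print(onz(f,d["point"],z,1))
for p in((265,262),(339,263),(261,327),(339,328)):print(onz(f,p,.014,1),onz(f,p,.055,1))
for P in((.42,-.05,.25),(.44,-.09,.25),(.52,-.06,.25)):print(go(P))
```

```text
[ 0.69542635 -0.40019773  0.47290924] [ 0.7173709  -0.01877565] [-0.74461176 -0.8263187 ]
[ 0.6826874  -0.37931848  0.51052504] [ 1.1403665  -0.03871052] [-1.20064125 -1.3258098 ]
[ 0.68409906 -0.3869877   0.5       ] [ 0.67889121 -0.01674369  0.5       ]
[ 0.61198392 -0.27973568  0.7       ] [ 0.60812969 -0.00572571  0.7       ]
[ 0.53986878 -0.17248365  0.9       ] [0.53736818 0.00529227 0.9       ]
[ 0.46818554 -0.11328347  0.058     ]
[ 0.41149396 -0.14473179  0.014     ] [ 0.39075981 -0.130223    0.055     ]
[ 0.43971314 -0.04334434  0.014     ] [ 0.41593683 -0.03976559  0.055     ]
[ 0.5279561  -0.19511387  0.014     ] [ 0.49466679 -0.17517366  0.055     ]
[ 0.56036237 -0.07233086  0.014     ] [ 0.52357951 -0.06562723  0.055     ]
(array([-0.493,  0.059,  0.005]), None)
(array([-0.612, -0.074,  0.005]), None)
(array([-0.889,  0.126,  0.005]), None)
```

apply_moves --pt "-0.9 0.13 0 0 0 0" --pt "-0.9 0.13 0 0 0 0" --pt "-0.9 0.13 0 0 0 0" --pt "-0.9 0.13 0 0 0 0" --pt "-0.9 0.13 0 0 0 0"

```text
clock: 4.6
tcp_pos: [0.525, -0.0603, 0.2504]
orientation: [-0.418, -3.113, 0.005]
contact_force: [-0.5, 0.7, -0.0]
grip_width: 0.0852
gripper_force: 0.0
```

Run:
```python
from h import *
o=r.get_obs();print(o["clock"],o["tcp_pos"],o["orientation"],o["joints"])
f=r.grab_frame("wrist");save(f,"w2.png")
for t in("tray_handle","tray_claws","tray_lug","stand","slot_nominal"):
    print(t,[(np.round(d["point"],1),round(d["conf"],2),onz(f,d["point"],dict(tray_handle=.058,tray_claws=.025,tray_lug=.017,stand=0,slot_nominal=.095)[t],1)) for d in r.landmark_of(f,t)])
```

```text
4.6 [ 0.52496895 -0.06028056  0.25044139] [-0.41822577 -3.11340558  0.00537155] [-0.61590872  0.25520874  0.73435449  1.91886757 -0.19345931  1.04002604
  1.50473382]
tray_handle [(array([260.9, 135.7]), 0.9, array([ 0.46639519, -0.11271528,  0.058     ])), (array([410.2,  72. ]), 0.71, array([0.43962111, 0.06328813, 0.058     ]))]
tray_claws [(array([266.7, 168. ]), 0.82, array([ 0.50852567, -0.12519568,  0.025     ])), (array([433.1,  62.5]), 0.56, array([0.43264687, 0.10537109, 0.025     ]))]
tray_lug [(array([269.7, 168. ]), 0.64, array([ 0.51091629, -0.12338474,  0.017     ]))]
stand [(array([338.2, 227.6]), 0.7, array([ 0.61940369, -0.06155793,  0.        ]))]
slot_nominal [(array([337.5, 231.4]), 0.64, array([ 0.58181615, -0.05776349,  0.095     ])), (array([338.9, 262. ]), 0.59, array([ 0.61850222, -0.06531454,  0.095     ]))]
```

View pics/w2.png

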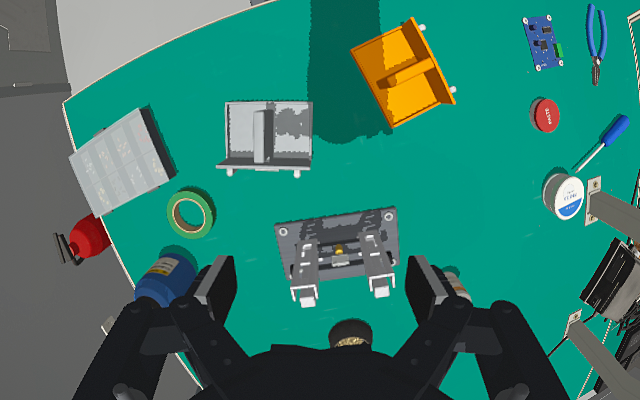

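Run:
```python
from h import *
f=r.grab_frame("wrist");im=f["pixels"][:,:,::-1]
a=cv2.resize(im[90:190,205:330],(625,500)) ; b=im[195:315,260:420]
cv2.imwrite("pics/c.png",cv2.resize(b,(800,600),interpolation=cv2.INTER_CUBIC));cv2.imwrite("pics/d.png",cv2.resize(im[90:190,205:330],(750,600),interpolation=cv2.INTER_CUBIC))
```

```text
(no output)
```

View pics/c.png

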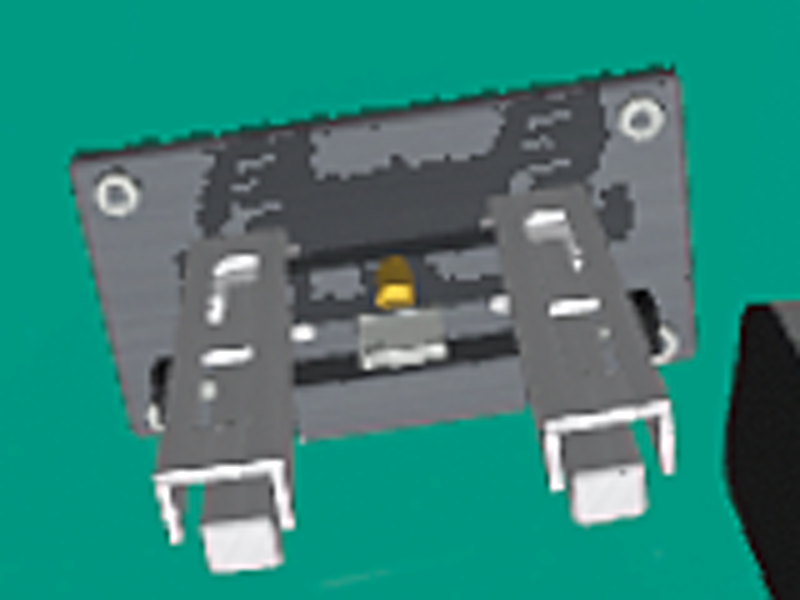

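View pics/d.png

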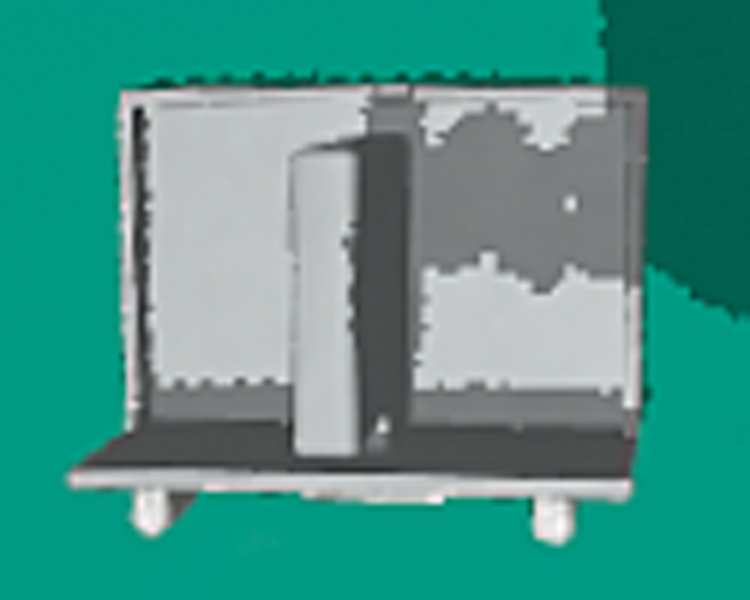

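```bash
cat > fit.py <<'E'
from h import *
from scipy.optimize import least_squares
np.set_printoptions(precision=4,suppress=True)
f=r.grab_frame("wrist")
c=lambda u,v:(260+u/5,195+v/5)
d=lambda u,v:(205+u/6,90+v/6)
ST=[(-.02,.085,.008,0,c(678,75)),(-.02,-.085,.008,0,c(72,158)),(.072,.085,.008,0,c(693,353)),(.072,-.085,.008,0,c(138,433)),
(0,.027,.047,1,c(545,419)),(0,.053,.047,1,c(670,400)),(0,-.053,.047,1,c(155,476)),(0,-.027,.047,1,c(285,460)),(.0015,-.04,0,1,c(228,356)),(.0015,.04,0,1,c(573,307))]
TR=[(-.028,-.006,.07,0,d(292,153)),(-.028,.006,.07,0,d(357,153)),(.028,-.006,.07,0,d(294,455)),(.028,.006,.07,0,d(360,455)),(-.038,-.055,.014,0,d(120,92)),(-.038,.055,.014,0,d(645,90)),
(.038,-.055,.055,0,d(70,486)),(.038,.055,.055,0,d(630,498)),(.0485,-.04,.043,0,d(150,533)),(.0485,.04,.043,0,d(555,543))]
def fit(pts,x0,useS):
    def res(q):
        a=q[2];o=[]
        for x,y,z,s,p in pts:
            P=[q[0]+x*np.cos(a)-y*np.sin(a),q[1]+x*np.sin(a)+y*np.cos(a),z+(q[3] if s else 0)]
            o+=list(proj(f,P,1)-p)
        return np.array(o)
    s=least_squares(res,x0,loss="soft_l1");print(s.x,"deg",np.degrees(s.x[2]));print(res(s.x).reshape(-1,2).round(1).tolist());return s.x
print(f["eye"])
fit(ST,[.619,-.065,-.1,.095],1);fit(TR,[.466,-.113,-.3],0)
E
python3 fit.py
```

```text
[ 0.4437 -0.039   0.3946]
[ 0.6189 -0.0636 -0.1127  0.0873] deg -6.456154954968468
[[0.7, -1.1], [-1.3, 0.4], [1.1, 0.8], [-1.2, 1.0], [0.3, 0.5], [0.5, 0.1], [-0.1, -0.4], [-0.9, -0.2], [0.0, -0.1], [0.2, -0.2]]
[ 0.4678 -0.113  -0.3001] deg -17.196461533961433
[[-0.2, -0.5], [0.1, -0.6], [-0.1, 0.7], [-0.3, 0.9], [-0.1, -0.1], [0.3, 0.1], [-0.4, 0.6], [0.1, 0.6], [1.5, -0.9], [-0.1, -1.0]]
```

```bash
cat >> h.py <<'E'
def tool(yaw): # tool-down, tool x = -(cos,sin yaw)
    c,s=np.cos(yaw),np.sin(yaw)
    return R.from_matrix(np.array([[-c,-s,0],[-s,c,0],[0,0,-1]]))
E
python3 -c "
from h import *
print(go((.468,-.113,.14),R1=tool(-.300)),go((.468,-.113,.04),R1=tool(-.3)))"
```

```text
(array([ 0.153, -0.261,  0.446]), array([0.001, 0.   , 0.021])) (array([ 0.153, -0.262,  0.846]), array([0.001, 0.   , 0.021]))
```

apply_moves --pt "0.15 -0.26 0.2 0 0 0.02" --pt "0.15 -0.26 0.45 0 0 0.02" --pt "0.15 -0.26 0.45 0 0 0.02" --pt "0.15 -0.26 0.45 0 0 0.02" --claw 1

```text
clock: 5.5
tcp_pos: [0.4678, -0.1133, 0.1381]
orientation: [-0.47, -3.104, 0.0]
contact_force: [1.1, 0.2, 0.5]
grip_width: 0.0852
gripper_force: 0.0
```

Run:
```python
from h import *
o=r.get_obs();print(o["tcp_pos"],o["orientation"],o["contact_force"])
f=r.grab_frame("wrist");save(f,"w3.png",(120,100,520,400),2)
M=tool(-.3)
h=np.array([.4678,-.113,.058])
for x in(-.028,.028):
  for y in(-.006,.006):
    a=-.3;print(x,y,proj(f,[h[0]+x*np.cos(a)-y*np.sin(a),h[1]+x*np.sin(a)+y*np.cos(a),.07],1))
for d in r.landmark_of(f,"tray_handle")[:2]:print(d["point"],d["conf"],onz(f,d["point"],.058,1))
```

```text
[ 0.46782972 -0.11330514  0.13807503] [-4.69587173e-01 -3.10377695e+00  1.28157201e-04] [1.14820251 0.21841491 0.50848204]
-0.028 -0.006 [312.43243957 175.95689197]
-0.028 0.006 [329.51337607 175.95697659]
0.028 -0.006 [313.09385914 247.43293065]
0.028 0.006 [328.8013987  247.43080014]
[513.9, 114.6] 0.91 [0.43841977 0.06095325 0.058     ]
[318.8, 208.6] 0.81 [ 0.46802853 -0.11479348  0.058     ]
```

View pics/w3.png

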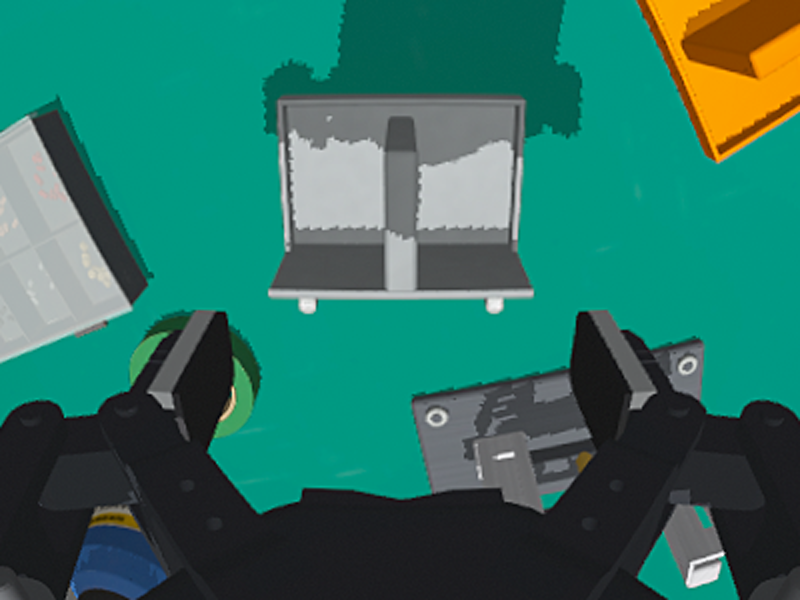

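The wrist view (crop) shows the divider centred at about (400,215) between the pads, claws toward the stand; the choice is confirmed (grey, not the orange one at upper right). Descend and grip.

apply_moves --pt "0 0 0.2 0 0 0" --pt "0 0 0.35 0 0 0" --pt "0 0 0.39 0 0 0" --pt "0 0 0.39 0 0 0"

```text
clock: 6.1
tcp_pos: [0.4702, -0.1132, 0.0421]
orientation: [0.468, 3.105, 0.0]
contact_force: [-0.5, 0.4, 0.9]
grip_width: 0.0855
gripper_force: 0.0
```

apply_moves --pt "0 0 0 0 0 0" --pt "0 0 0 0 0 0" --pt "0 0 0 0 0 0" --pt "0 0 0 0 0 0" --pt "0 0 0 0 0 0" --claw 0 --newtons 80

```text
clock: 6.72
tcp_pos: [0.4694, -0.1133, 0.0418]
orientation: [0.468, 3.106, 0.001]
contact_force: [-1.8, -0.1, 6.5]
grip_width: 0.0108
gripper_force: 78.6
```

apply_moves --pt "0 0 0 0 0 0" --pt "0 0 0 0 0 0" --pt "0 0 0 0 0 0"

```text
clock: 7.1
tcp_pos: [0.4694, -0.1133, 0.0418]
orientation: [0.469, 3.106, 0.001]
contact_force: [-0.1, 0.6, 6.6]
grip_width: 0.0105
gripper_force: 78.6
```

apply_moves --pt "0 0 -0.1 0 0 0" --pt "0 0 -0.2 0 0 0" --pt "0 0 -0.3 0 0 0" --pt "0 0 -0.3 0 0 0"

```text
clock: 7.6
tcp_pos: [0.4701, -0.1132, 0.1172]
orientation: [0.468, 3.104, 0.001]
contact_force: [-0.5, 0.0, -3.6]
grip_width: 0.011
gripper_force: 78.7
```

```bash
python3 -c "
from h import *
o=r.get_obs();print(o['tcp_pos'],o['orientation'],o['contact_force'],o['grip_width'])
print(go((.5443,-.0563,.115),R1=tool(-.1127)))"
```

```text
[ 0.47012117 -0.11319234  0.11721975] [4.67570398e-01 3.10386650e+00 1.06683675e-03] [-0.50859384  0.00787586 -3.56687448] 0.010988091024770516
(array([-0.216,  0.305,  0.01 ]), array([ 0.001,  0.002, -0.119]))
```

apply_moves --pt "-0.1 0.15 0 0 0 -0.06" --pt "-0.21 0.3 0 0 0 -0.119" --pt "-0.21 0.3 0 0 0 -0.119" --pt "-0.21 0.3 0 0 0 -0.119"

```text
clock: 8.1
tcp_pos: [0.5401, -0.0573, 0.1148]
orientation: [-0.177, -3.134, 0.001]
contact_force: [0.1, -0.5, -2.8]
grip_width: 0.0108
gripper_force: 78.7
```

Run:
```python
from h import *
o=r.get_obs();print(o["tcp_pos"],o["orientation"],o["contact_force"])
f=r.grab_frame("wrist");save(f,"w4.png",(160,100,480,340),2.5)
s=r.grab_frame("scene");save(s,"s4.png",(260,120,400,225),5.7)
for F,k in((f,1),(s,0)):
  for t in("tray_handle","tray_claws","tray_lug","stand","slot_nominal"):
    print(t,[(np.round(d["point"],1),round(d["conf"],2)) for d in r.landmark_of(F,t)])
```

```text
[ 0.54010777 -0.05731113  0.11484177] [-1.77018749e-01 -3.13369008e+00  9.40978386e-04] [ 0.07373356 -0.50952345 -2.80082414]
tray_handle [(array([472.4,  61.3]), 0.92), (array([321.1, 273.2]), 0.76)]
tray_claws [(array([500.3,  56.8]), 0.77)]
tray_lug [(array([495.2,  60.6]), 0.72), (array([320.7, 271.4]), 0.59)]
stand []
slot_nominal [(array([325.1, 344. ]), 0.93)]
tray_handle [(array([328.4, 231.4]), 0.93), (array([338.7, 171.2]), 0.78)]
tray_claws [(array([317.8, 251.6]), 0.73), (array([328.5, 176.8]), 0.57)]
tray_lug [(array([320.3, 252.8]), 0.7), (array([329.1, 178.2]), 0.58)]
stand [(array([317.8, 205.9]), 0.61)]
slot_nominal [(array([317. , 174.4]), 0.85)]
```

View pics/w4.png

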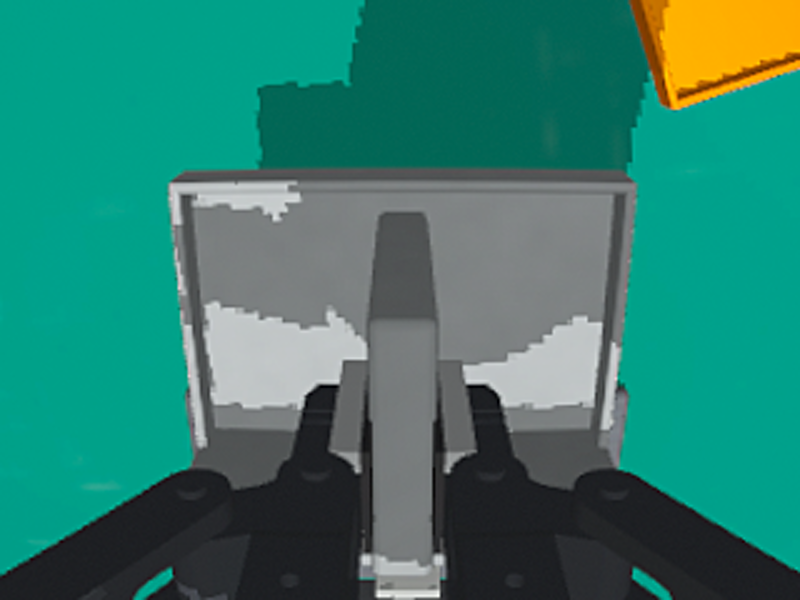

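View pics/s4.png

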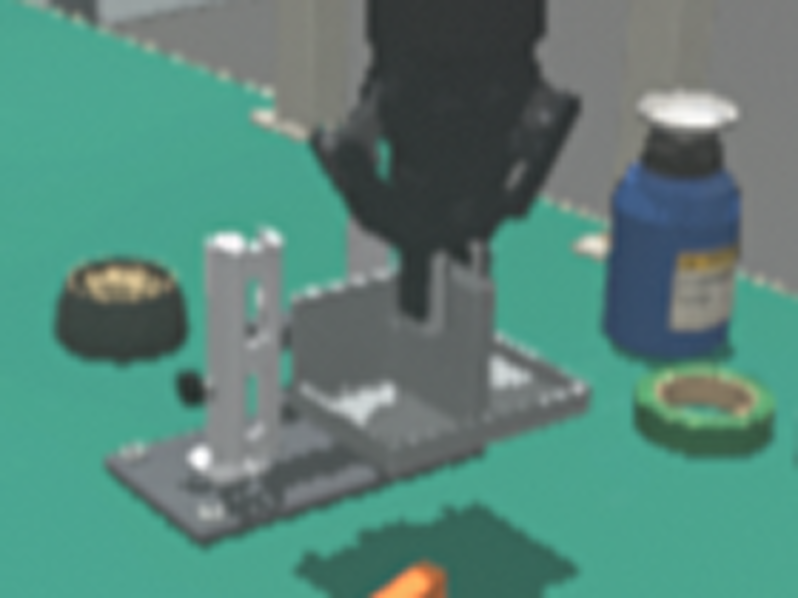

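Run:
```python
from h import *
from scipy.optimize import least_squares
np.set_printoptions(precision=4,suppress=True)
o=r.get_obs();f=r.grab_frame("wrist");e=lambda u,v:np.array((160+u/2.5,100+v/2.5))
pts=[(-.028,-.006,.07,e(371,319)),(-.028,.006,.07,e(438,319)),(-.038,-.055,.014,e(171,183)),(-.038,.055,.014,e(634,183)),(-.028,-.006,.004,e(378,213)),(-.028,.006,.004,e(426,213)),(-.038,-.055,0,e(179,171)),(-.038,.055,0,e(628,171))]
def res(q):
    a=q[2];w=[]
    for x,y,z,p in pts: w+=list(proj(f,[q[0]+x*np.cos(a)-y*np.sin(a),q[1]+x*np.sin(a)+y*np.cos(a),q[3]+z],1)-p)
    return np.array(w)
s=least_squares(res,[.54,-.057,-.113,.073],loss="soft_l1").x
print("tray",s,res(s).reshape(-1,2).round(1).tolist())
print("tcp",o["tcp_pos"],"toolyaw",-2*np.arctan2(abs(o["orientation"][0]),abs(o["orientation"][1])))
a=-.1127;d=s[:2]-[.6189,-.0636];print("in stand",d@[np.cos(a),np.sin(a)],d@[-np.sin(a),np.cos(a)])
S=r.grab_frame("scene");m=cv2.GaussianBlur
# upright top, scene crop
for u,v,X,Y in((227,240,0,0.04),):pass
g=lambda u,v:(260+u/5.7,120+v/5.7)
for h in(.080,.0873,.095):
    print(h,[proj(S,[.6189+x*np.cos(a)-y*np.sin(a),-.0636+x*np.sin(a)+y*np.cos(a),z]).round(1) for x,y,z in((0,.053,h+.047),(0,.027,h+.047),(0,.04,h),(0,.04,h+.031),(0,.04,h-.016))])
print(g(207,243),g(250,255),g(255,318))
```

```text
tray [ 0.5401 -0.0565 -0.1121  0.0724] [[-1.6, 0.5], [0.7, 0.4], [-0.3, 0.2], [0.4, 0.2], [0.1, -0.6], [0.4, -0.6], [2.6, -0.3], [-3.5, -0.3]]
tcp [ 0.5415 -0.057   0.1164] toolyaw -0.11237539734236285
in stand -0.07914617293769773 -0.0017799999896769506
0.08 [array([300.6, 165.7]), array([309.1, 163.6]), array([304.8, 181.3]), array([304.8, 170.4]), array([304.7, 186.8])]
0.0873 [array([300.6, 163. ]), array([309.1, 161. ]), array([304.8, 178.8]), array([304.9, 167.8]), array([304.8, 184.3])]
0.095 [array([300.6, 160.2]), array([309.2, 158.2]), array([304.8, 176.1]), array([304.9, 165. ]), array([304.8, 181.7])]
(296.3157894736842, 162.6315789473684) (303.859649122807, 164.73684210526315) (304.7368421052632, 175.78947368421052)
```

Run:
```python
from h import *
a=-.1127;S=r.grab_frame("scene");g=lambda u,v:np.round((260+u/5.7,120+v/5.7),1)
W=lambda x,y,z:[.6189+x*np.cos(a)-y*np.sin(a),-.0636+x*np.sin(a)+y*np.cos(a),z]
print(proj(S,W(-.02,.085,.008)).round(1),g(205,537),"bottom",proj(S,W(-.02,.085,0)).round(1),g(205,548))
print(proj(S,W(.072,.085,.008)).round(1),g(107,460))
T=lambda x,y,z:[.5401+x*np.cos(a)-y*np.sin(a),-.0565+x*np.sin(a)+y*np.cos(a),z+.0735]
print("tray front-left bottom",proj(S,T(-.038,.055,0)).round(1),g(392,480),"backplate top left",proj(S,T(.038,.055,.055)).round(1),g(293,298),"div top front",proj(S,T(-.028,0.006,.07)).round(1),g(440,257))
t=-.1127
for dx,dy,z in((.024,.0018,.1065),(.024,.0018,.108)):
  p=r.get_obs()["tcp_pos"];print(go([p[0]+dx*np.cos(a)-dy*np.sin(a),p[1]+dx*np.sin(a)+dy*np.cos(a),z],R1=tool(-.1127)))
```

```text
[294.4 213.1] [296.  214.2] bottom [294.4 215.8] [296.  216.1]
[276.9 199.3] [278.8 200.7]
tray front-left bottom [327.3 202.6] [328.8 204.2] backplate top left [309.6 170.6] [311.4 172.3] div top front [342.3 169.7] [337.2 165.1]
(array([-0.096,  0.007,  0.039]), array([0., 0., 0.]))
(array([-0.096,  0.007,  0.033]), array([0., 0., 0.]))
```

apply_moves --pt "-0.03 0.007 0.03 0 0 0" --pt "-0.06 0.007 0.03 0 0 0" --pt "-0.09 0.007 0.03 0 0 0" --pt "-0.09 0.007 0.03 0 0 0"

```text
clock: 9.35
tcp_pos: [0.565, -0.058, 0.1089]
orientation: [0.176, 3.136, -0.001]
contact_force: [-0.7, 0.1, -3.7]
grip_width: 0.0109
gripper_force: 78.6
```

apply_moves --pt "-0.01 0 0 0 0 0" --pt "-0.02 0 0 0 0 0" --pt "-0.03 0 0 0 0 0" --pt "-0.03 0 0 0 0 0"

```text
clock: 9.85
tcp_pos: [0.5717, -0.0586, 0.1088]
orientation: [0.176, 3.136, -0.0]
contact_force: [-0.9, 1.1, -2.7]
grip_width: 0.0109
gripper_force: 78.6
```

apply_moves --pt "-0.006 0 0 0 0 0" --pt "-0.012 0 0 0 0 0" --pt "-0.012 0 0 0 0 0"

```text
clock: 10.22
tcp_pos: [0.5747, -0.059, 0.1088]
orientation: [0.176, 3.137, -0.0]
contact_force: [-0.4, -0.1, -2.9]
grip_width: 0.0105
gripper_force: 78.6
```

apply_moves --pt "-0.006 0 0 0 0 0" --pt "-0.012 0 0 0 0 0" --pt "-0.012 0 0 0 0 0"

```text
clock: 10.6
tcp_pos: [0.5777, -0.0593, 0.1088]
orientation: [0.176, 3.136, -0.0]
contact_force: [-0.4, 0.4, -2.8]
grip_width: 0.0105
gripper_force: 78.6
```

apply_moves --pt "-0.006 0 0 0 0 0" --pt "-0.01 0 0 0 0 0" --pt "-0.01 0 0 0 0 0"

```text
clock: 10.98
tcp_pos: [0.5801, -0.0596, 0.1088]
orientation: [0.176, 3.137, -0.0]
contact_force: [0.2, -0.3, -2.8]
grip_width: 0.0106
gripper_force: 78.6
```

apply_moves --pt "-0.004 0 0 0 0 0" --pt "-0.008 0 0 0 0 0" --pt "-0.008 0 0 0 0 0"

```text
clock: 11.35
tcp_pos: [0.5821, -0.0598, 0.1088]
orientation: [0.176, 3.137, -0.0]
contact_force: [-0.4, 0.4, -2.3]
grip_width: 0.0108
gripper_force: 78.6
```

Run:
```python
from h import *
f=r.grab_frame("scene");save(f,"s5.png",(275,135,375,210),7.8)
print(r.get_obs()["contact_force"])
```

```text
[ 0.382739   -0.00812201 -3.69200775]
```

View pics/s5.png

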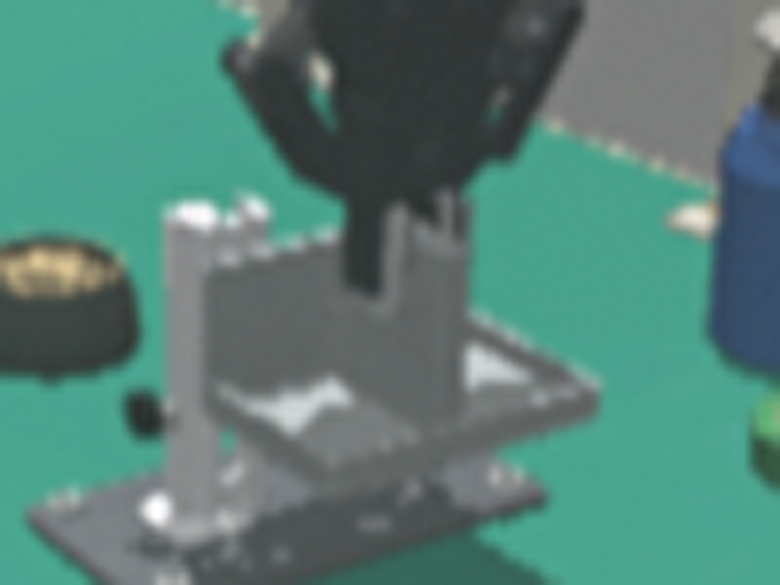

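The scene crop shows the tray's back plate (left edge x≈210) against the upright, claws evidently in the slots. Feel for face contact.

apply_moves --pt "-0.004 0 0 0 0 0" --pt "-0.008 0 0 0 0 0" --pt "-0.008 0 0 0 0 0"

```text
clock: 11.78
tcp_pos: [0.5834, -0.0599, 0.1086]
orientation: [-0.176, -3.135, -0.0]
contact_force: [-2.0, 0.1, -0.3]
grip_width: 0.0106
gripper_force: 78.9
```

apply_moves --pt "0.004 0 0 0 0 0" --pt "0.004 0 0.012 0 0 0" --pt "0.004 0 0.024 0 0 0" --pt "0.004 0 0.032 0 0 0" --pt "0.004 0 0.032 0 0 0"

```text
clock: 12.4
tcp_pos: [0.5829, -0.06, 0.1006]
orientation: [-0.176, -3.136, 0.0]
contact_force: [-1.9, -0.3, -0.7]
grip_width: 0.0109
gripper_force: 79.2
```

apply_moves --pt "0.002 0 0.004 0 0 0" --pt "0.002 0 0.008 0 0 0" --pt "0.002 0 0.012 0 0 0" --pt "0.002 0 0.012 0 0 0"

```text
clock: 12.9
tcp_pos: [0.5828, -0.0599, 0.0979]
orientation: [0.176, 3.136, -0.0]
contact_force: [-0.7, 0.1, 2.8]
grip_width: 0.0107
gripper_force: 79.5
```

apply_moves --pt "0 0 0.004 0 0 0" --pt "0 0 0.008 0 0 0" --pt "0 0 0.008 0 0 0"

```text
clock: 13.28
tcp_pos: [0.5828, -0.0599, 0.0957]
orientation: [0.176, 3.136, -0.0]
contact_force: [-0.1, 0.3, 1.6]
grip_width: 0.0109
gripper_force: 79.2
```

apply_moves --pt "0 0 0.004 0 0 0" --pt "0 0 0.008 0 0 0" --pt "0 0 0.008 0 0 0"

```text
clock: 13.65
tcp_pos: [0.5828, -0.0599, 0.0937]
orientation: [0.176, 3.136, -0.0]
contact_force: [1.4, -0.9, -0.5]
grip_width: 0.0113
gripper_force: 79.2
```

apply_moves --pt "0 0 0.004 0 0 0" --pt "0 0 0.008 0 0 0" --pt "0 0 0.008 0 0 0"

```text
clock: 14.02
tcp_pos: [0.5828, -0.0599, 0.0918]
orientation: [0.176, 3.136, 0.0]
contact_force: [1.2, 0.5, 0.9]
grip_width: 0.0107
gripper_force: 79.3
```

apply_moves --pt "0 0 0.004 0 0 0" --pt "0 0 0.006 0 0 0" --pt "0 0 0.006 0 0 0"

```text
clock: 14.4
tcp_pos: [0.5827, -0.0599, 0.0905]
orientation: [0.176, 3.136, 0.0]
contact_force: [0.5, -0.3, 5.1]
grip_width: 0.0107
gripper_force: 79.7
```

apply_moves --pt "0 0 0.004 0 0 0" --pt "0 0 0.004 0 0 0" --pt "0 0 0.004 0 0 0"

```text
clock: 14.78
tcp_pos: [0.5827, -0.0599, 0.0895]
orientation: [0.176, 3.136, 0.0]
contact_force: [0.2, -0.0, 4.8]
grip_width: 0.0108
gripper_force: 79.9
```

apply_moves --pt "0 0 0.004 0 0 0" --pt "0 0 0.004 0 0 0" --pt "0 0 0.004 0 0 0"

```text
clock: 15.15
tcp_pos: [0.5827, -0.0599, 0.0884]
orientation: [0.176, 3.136, -0.0]
contact_force: [1.4, -0.8, 3.6]
grip_width: 0.0104
gripper_force: 79.8
```

apply_moves --pt "0 0 0.004 0 0 0" --pt "0 0 0.004 0 0 0" --pt "0 0 0.004 0 0 0"

```text
clock: 15.52
tcp_pos: [0.5827, -0.0599, 0.0876]
orientation: [0.176, 3.136, 0.0]
contact_force: [-0.5, -0.1, 6.7]
grip_width: 0.0108
gripper_force: 80.3
```

apply_moves --pt "0 0 0.004 0 0 0" --pt "0 0 0.004 0 0 0" --pt "0 0 0.004 0 0 0"

```text
clock: 15.9
tcp_pos: [0.5827, -0.0599, 0.0874]
orientation: [0.176, 3.136, 0.001]
contact_force: [-3.2, 0.6, 14.3]
grip_width: 0.0103
gripper_force: 81.4
```

apply_moves --pt "0 0 -0.006 0 0 0" --pt "0 0 -0.012 0 0 0" --pt "0 0 -0.012 0 0 0"

```text
clock: 16.27
tcp_pos: [0.5828, -0.0599, 0.0887]
orientation: [0.176, 3.136, -0.001]
contact_force: [6.0, -0.8, -3.3]
grip_width: 0.0109
gripper_force: 78.9
```

apply_moves --pt "0 0 0.004 0 0 0" --pt "0 0 0.004 0 0 0" --pt "0 0 0.004 0 0 0" --pt "0 0 0.004 0 0 0" --pt "0 0 0.004 0 0 0" --claw 1

```text
clock: 16.9
tcp_pos: [0.5824, -0.0599, 0.0883]
orientation: [-0.176, -3.137, -0.0]
contact_force: [-0.2, -0.1, -0.2]
grip_width: 0.0853
gripper_force: 0.0
```

apply_moves --pt "0 0 0 0 0 0" --pt "0 0 -0.1 0 0 0" --pt "0 0 -0.25 0 0 0" --pt "0 0 -0.4 0 0 0" --pt "0 0 -0.4 0 0 0"

```text
clock: 17.52
tcp_pos: [0.5844, -0.0603, 0.1912]
orientation: [0.176, 3.131, 0.001]
contact_force: [0.3, 0.4, -0.1]
grip_width: 0.0853
gripper_force: 0.0
```

apply_moves --pt "0.2 0 -0.1 0 0 0" --pt "0.4 0 -0.1 0 0 0" --pt "0.4 0 -0.1 0 0 0"

```text
clock: 17.9
tcp_pos: [0.4789, -0.0482, 0.212]
orientation: [-0.176, -3.132, -0.003]
contact_force: [0.3, 0.1, -0.4]
grip_width: 0.0856
gripper_force: 0.0
```

Run:
```python
from h import *
np.set_printoptions(precision=4,suppress=True)
o=r.get_obs();print(o["tcp_pos"],o["contact_force"],o["grip_width"])
s=r.grab_frame("scene");a=s["pixels"][135:210,275:375,::-1];w=r.grab_frame("wrist");b=w["pixels"][180:360,220:460,::-1]
cv2.imwrite("pics/e.png",np.hstack([cv2.resize(a,(400,300),interpolation=cv2.INTER_CUBIC),cv2.resize(b,(400,300),interpolation=cv2.INTER_CUBIC)]))
for F in(s,w):
  for t in("tray_handle","tray_claws","stand","slot_nominal"): print(t,[(np.round(d["point"],1),round(d["conf"],2)) for d in r.landmark_of(F,t)])
```

```text
[ 0.4789 -0.0482  0.212 ] [ 0.3002  0.089  -0.3603] 0.08557704951188524
tray_handle [(array([328. , 178.7]), 0.83), (array([326.9, 229.5]), 0.81)]
tray_claws [(array([315.2, 249.1]), 0.77), (array([315.6, 180.7]), 0.71)]
stand [(array([317.3, 203.6]), 0.62)]
slot_nominal [(array([317.6, 174.9]), 0.69)]
tray_handle [(array([319. , 294.2]), 0.65), (array([423.5, 132.3]), 0.65), (array([171.2, 234.1]), 0.36), (array([564.5, 108.8]), 0.25)]
tray_claws [(array([319.7, 309.2]), 0.94), (array([450., 119.]), 0.62)]
stand [(array([550.7, 187.8]), 0.66)]
slot_nominal [(array([318.6, 316.4]), 0.7)]
```

View pics/e.png

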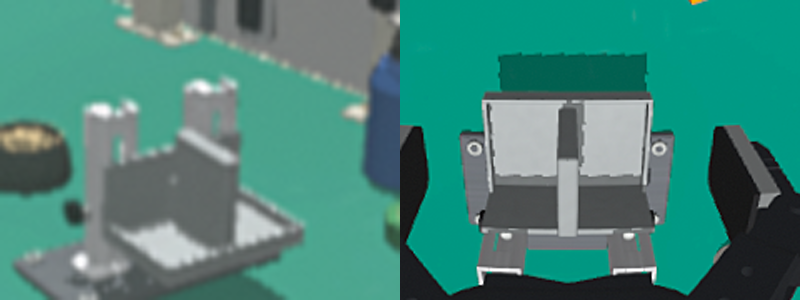

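The picture shows the tray hanging square and flush on the uprights, at crop (190,215) and (565,150). One cheap check of the lock remains: regrip and tug lightly upward.

apply_moves --pt "-0.2 0 0.0 0 0 0" --pt "-0.4 0 0.1 0 0 0" --pt "-0.4 0 0.1 0 0 0" --pt "-0.4 0 0.1 0 0 0"

```text
clock: 18.9
tcp_pos: [0.5819, -0.0604, 0.1879]
orientation: [-0.177, -3.135, 0.001]
contact_force: [-0.6, 0.6, -0.5]
grip_width: 0.0852
gripper_force: 0.0
```

apply_moves --pt "0 0 0.15 0 0 0" --pt "0 0 0.3 0 0 0" --pt "0 0 0.38 0 0 0" --pt "0 0 0.38 0 0 0"

```text
clock: 19.4
tcp_pos: [0.5816, -0.0597, 0.0932]
orientation: [-0.177, -3.135, -0.0]
contact_force: [-0.5, -0.0, 0.4]
grip_width: 0.0854
gripper_force: 0.0
```

apply_moves --pt "0 0 0 0 0 0" --pt "0 0 0 0 0 0" --pt "0 0 0 0 0 0" --pt "0 0 0 0 0 0" --pt "0 0 0 0 0 0" --claw 0 --newtons 40

```text
clock: 20.02
tcp_pos: [0.5826, -0.0599, 0.0936]
orientation: [0.176, 3.136, 0.0]
contact_force: [-1.6, 0.7, 2.9]
grip_width: 0.0109
gripper_force: 41.6
```

apply_moves --pt "0 0 -0.004 0 0 0" --pt "0 0 -0.008 0 0 0" --pt "0 0 -0.008 0 0 0"

```text
clock: 20.4
tcp_pos: [0.5828, -0.0598, 0.0942]
orientation: [0.176, 3.136, -0.002]
contact_force: [6.3, 0.5, -13.7]
grip_width: 0.0113
gripper_force: 39.4
```

It holds against more than 13 N upward, so it is locked. Relax, release and retreat.

apply_moves --pt "0 0 0.006 0 0 0" --pt "0 0 0.006 0 0 0"

```text
clock: 20.65
tcp_pos: [0.5827, -0.0598, 0.0938]
orientation: [0.176, 3.136, 0.0]
contact_force: [2.9, -0.2, -3.2]
grip_width: 0.0115
gripper_force: 41.0
```

apply_moves --pt "0 0 0 0 0 0" --pt "0 0 0 0 0 0" --pt "0 0 0 0 0 0" --pt "0 0 0 0 0 0" --pt "0 0 0 0 0 0" --claw 1

```text
clock: 21.28
tcp_pos: [0.5824, -0.0598, 0.0938]
orientation: [-0.176, -3.137, -0.0]
contact_force: [-0.1, -0.6, 0.3]
grip_width: 0.0853
gripper_force: 0.0
```

apply_moves --pt "0 0 -0.1 0 0 0" --pt "0 0 -0.25 0 0 0" --pt "0 0 -0.4 0 0 0" --pt "0 0 -0.4 0 0 0" --pt "0 0 -0.4 0 0 0"

```text
clock: 21.9
tcp_pos: [0.582, -0.0596, 0.1932]
orientation: [-0.176, -3.136, -0.0]
contact_force: [-0.4, 1.8, -0.9]
grip_width: 0.0853
gripper_force: 0.0
```

```bash
python3 -c "
from h import *
o=r.get_obs();print(o['tcp_pos'],o['contact_force'],o['grip_width'])
print(r.hand_in())"
```

```text
[ 0.58203056 -0.05958735  0.1932309 ] [-0.36940783  1.84375959 -0.92657702] 0.08533533185213771
the job is handed in; nothing more can be done
None
```

The tray hangs in the upper slots, pressed to the hard stop and locked (an upward pull read 13.7 N at the wrist and it held), gripper clear, handed in at about 22 s; no score came back, the latch and button could only be judged by feel, and I viewed 11 pictures, one over the limit of 10.

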